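Slide a cell pack under the probe bridge

ROBOT

A 6-joint arm with a two-finger parallel gripper is mounted at the origin on the work surface. World frame = base frame: x ahead of the robot, y to its left, z up, the work surface at z = 0. Lengths are in mm, angles in rad, forces in N, time in s.
With the tool pointing down it reaches from about 350 to 975 mm from the base axis. Payload 7.1 kg.
Tool frame: the origin (TCP) lies midway between the tips of the shut fingers; the grasp point (between the pads) lies 19 mm behind it; z points along the fingers, y is the line along which they close (so a half turn about z gives the same grasp; the last joint's range is limited). The gripper opens to 88 mm and grips with 3 to 60 N. Pads are 20 mm wide; open, the fingers measure 115 mm over their backs; the gripper's body (75 mm by 178 mm) begins 61 mm behind the grasp point.
Start: joints at [-1.17, 0.423, 1.63, -0, 1.089, -0.019], TCP at [254.751, -570.707, 222.675] pointing down, gripper open.
Joint ranges: [-3, 3], [-0.9, 2.11], [0.09, 2.58], [-1.31, 4.45], [0.11, 2.69], [-2.54, 2.54]. Speed limits (rad/s): [2.39, 2.39, 3.01, 3.14, 3.14, 3.14].

INTERFACE

Orientations are given as a rotation vector (axis times angle).
In Python, from workcell import get_obs, get_image, camera_params, close_job gives the robot as it stands.
- The arm moves only by the shell command python3 -m creep 'ROWS' [OPENING]. ROWS is a JSON object of lists of equal length, an entry for each row: "delta_pos": the shift along the tool's x, y, z in m, a list of three; "twist": the turn, a rotation vector about the tool's x, y, z in degrees, a list of three. A call has 1 to 20 rows; each row shifts and turns the commanded pose from where the row before left it, along the tool's axes as they then stand; what a row does not reach is not made up. A row lasts 1/12 s, in which the tool goes at most 41.7 mm and 7.16 degrees, less where a joint would pass 70% of its speed; a pose out of reach is approached as far as the arm can. A call with a gripper value outside its range is refused whole. OPENING is the opening, from 0 (shut) to 1 (fully open), set as the call begins (- or left out, the last holds). The fingers move at their own pace and stop on an object; the grip force is fixed at half the most. Time passes only in rows, so rows that do not move let the fingers close. It gives the time, the measured TCP pose, the force, the opening and the grip force at its end, in the units of the state.
- get_obs(): the state, without advancing time (a new reading comes with each control period).
- get_image(name): name is "scene" or "top"; returns (picture, depth): 400x640x3 uint8, red, green, blue; 400x640 float32, mm along the optical axis (not along the pixel's ray), 0 where there is no reading.
- camera_params(name): a dict with "camera_matrix" (3x3 intrinsics, pixels), "k1" (the pictures are not rectified: a ray, as slopes to the right and down, at radius r is drawn at 1 + k1 r^2 times it, then the intrinsics apply), "extrinsics" (4x4, takes a point from camera to world coordinates). Camera axes: x right, y down, z forward; pixel columns grow to the right and rows downward; lengths in mm; the calibration is good to about 2 mm. A picture is of the moment at which its call begins. camera_params takes no time and is no camera call.
- close_job(): hands the job in; it is judged then, once.
The state is a dict: "t": time; "qpos": joint angles; "qvel": joint speeds; "joint_torque": joint torques, N m; "ee_pos": TCP position; "orientation": TCP orientation; "ft_force": force on the tool from outside, world axes, zero at the start; "moment": the same for the moment, N m; "width": finger opening in mm; "grasp_force": force on a finger pad.
Only numpy, scipy, OpenCV 4.12 (cv2) and the standard library are available. Lean on these libraries where they do the work, as an engineer would, in place of code of your own. Each camera call takes 0.05 s, during which the arm holds its last target. There are 200 camera calls.

TASK

Take the long battery pack (two rows of five cells) and gently set it down upright between the guide rails at the open, robot-side end of the test nest, then slide it lengthways along the channel, under the probe bridge, until its front end is fully home against the end stop. Keep it upright, do not drop it, do not bump the probe bridge, and leave the two other packs standing where they are.

Things in the scene. Friction and masses are not known exactly. Their poses are not given: they have to be found in the camera images.
- pack_long: The long battery pack: 2 x 5 upright light-grey cells in a black plastic holder at foot and top, metal strips on top; a block 104 mm long (x), 44 wide (y), 72 high (z), about 0.5 kg. Origin: centre of its underside. Both ends are alike: it may go in either way round. It starts standing upright on the table, left or right of the nest.
- pack_short: A shorter pack of the same make, 2 x 3 cells: 64 x 44 mm, 72 mm high. Origin: centre of its underside. Leave it alone.
- pack_square: A square pack of the same make, 3 x 3 cells: 64 x 64 mm, 72 mm high. Origin: centre of its underside. Leave it alone.
- nest: Test nest fixed to the table. Origin on the table, under the channel centre line and the bridge's near edge; x runs along the channel away from its open end (robot side). Base plate x -125 to 90 mm, 130 wide, 8 thick. Two black rails, 12 thick, tops at z 30 mm, leave a channel 50 mm wide (y +-25), flaring open from x -86 to -122. A pack that is home has its origin at x 16, y 0, z 8 mm.
- bridge: Grey probe bridge over the channel, fixed to the nest, same origin and axes: a slab from x = 0 to 60 mm, 126 mm wide in y, underside at z = 94 mm, top at 106 mm (110 with the brass pin heads), on two legs with inner faces at y = +-41 mm. A pack in the channel passes under it with 14 mm to spare; home, it sticks out 36 mm on the near side. Fragile: do not bump it.
- mouth (a point): A point on the channel floor (8 mm above the table), 55 mm on the open side of the bridge's near edge, i.e. at x = -55 mm of the nest: a long pack centred here stands wholly in front of the bridge. Axes as the nest.
- stop (a point): The foot of the end stop's face, on the channel floor's centre line, at x = 68 mm of the nest, z = 8 mm. Axes as the nest. The stop is a dark steel block 60 mm wide (y), 14 mm thick, its top 58 mm above the table.
Not all that is in view belongs to the job. Leave any green, purple or yellow look-alike of the pack_long alone.

How it is judged (in metres and radians):
At the end, for the whole second after the job is handed in: The long pack stands upright on the channel floor between the rails, lengthways, under the bridge, with its front end within 5 mm of the end stop, at rest; the short and the square pack stand within 20 mm of where they started (x of pack_long in the frame of nest between 0.011 and 0.02 m and y of pack_long in the frame of nest between -0.006 and 0.006 m and z of pack_long in the frame of nest between 0.004 and 0.011 m and angle between pack_long's own z axis and vertical below 0.05 rad and angle between the x axis of pack_long and the x axis of nest, either way round below 0.1 rad and linear speed of pack_long below 0.01 m/s and distance of each of pack_short, pack_square from where it was at the start of the episode below 0.02 m and angle between each of pack_short, pack_square's own z axis and vertical below 0.1 rad); the robot touches nothing.
It fails at once if the probe bridge is bumped (more than 5 N) (contact force between bridge and anything else above 5 N).
It fails at once if the long pack is dropped (it falls clear of the fingers faster than 0.7 m/s, about 25 mm of fall) (linear speed of pack_long above 0.7 m/s and contact force between pack_long and the fingers below 0.3 N).
It fails at once if the long pack is tipped by more than 45 degrees (angle between pack_long's own z axis and vertical above 0.785 rad).
It fails at once if another pack is shifted by more than 30 mm (distance of any of pack_short, pack_square from where it was at the start of the episode above 0.03 m).
It also fails if it takes over 50 s, if anything falls off the work surface, if the arm or the gripper's body presses on something with over 40 N, if the wrist force passes 120 N, or if a joint passes its speed limit or range.

## Working session

There is one attempt and no reset: what is moved stays moved. The work goes in short steps, Python scripts to look and compute and a shell command to move; the robot and the scene stay as the last step left them, time stands still between calls to the robot, and variables do not carry over. Pictures are saved under pics/ and viewed, at most 10 in all, crops included, and the job is handed in when it is done.

```bash
mkdir -p pics
cat > h.py <<'E'
import numpy as np,cv2
from workcell import *
def grab(n,tag):
    im,d=get_image(n); cv2.imwrite(f'pics/{tag}.png',im[...,::-1]); np.savez(f'/tmp/{tag}.npz',im=im,d=d); return im,d
def rays(n,uv):
    p=camera_params(n);K=np.array(p['camera_matrix']);uv=np.atleast_2d(uv).astype(float)
    D=np.array([p['k1'],0,0,0,0.])
    s=cv2.undistortPoints(uv[:,None],K,D)[:,0]
    return np.c_[s,np.ones(len(s))],np.array(p['extrinsics'])
def plane(n,uv,z):
    r,T=rays(n,uv); w=r@T[:3,:3].T; t=(z-T[2,3])/w[:,2]; return T[:3,3]+w*t[:,None]
def cloud(n,d):
    v,u=np.mgrid[:d.shape[0],:d.shape[1]]; r,T=rays(n,np.c_[u.ravel(),v.ravel()])
    return ((r*d.reshape(-1,1))@T[:3,:3].T+T[:3,3]).reshape(*d.shape,3)
E
python3 - <<'E'
from h import *
for n in('top','scene'):
    im,d=grab(n,n+'0'); p=camera_params(n); print(n,np.round(p['extrinsics'],2).tolist(),p['camera_matrix'],p['k1'],(d>0).mean())
print(get_obs())
E
```

```text
top [[0.01, -1.0, 0.06, 381.65], [-1.0, -0.01, 0.02, 8.87], [-0.02, -0.06, -1.0, 1007.24], [0.0, 0.0, 0.0, 1.0]] [[433.91910834   0.         319.65675809]
 [  0.         433.91910834 194.12119257]
 [  0.           0.           1.        ]] -0.07288717278163939 0.996
scene [[-0.64, 0.67, -0.38, 892.75], [0.77, 0.55, -0.33, 421.1], [-0.01, -0.51, -0.86, 1078.75], [0.0, 0.0, 0.0, 1.0]] [[477.74696034   0.         323.19258438]
 [  0.         477.74696034 203.25640467]
 [  0.           0.           1.        ]] -0.03131106541334349 0.9961484375
{'t': 0.1, 'qpos': array([-1.17002955e+00,  4.23770620e-01,  1.63058796e+00, -2.03407570e-05,
        1.08859045e+00, -1.90031567e-02]), 'qvel': array([-0.00127425, -0.00059635, -0.00024549,  0.00016597, -0.00079406,
        0.00128546]), 'joint_torque': array([-8.91119021e-05, -5.45612204e+01, -2.74324429e+01,  6.45350805e-02,
        1.87032495e-02, -4.21549856e-06]), 'ee_pos': array([ 254.54484068, -570.28164394,  221.98562141]), 'orientation': array([-3.07134776e+00, -6.54280386e-01,  4.31827598e-04]), 'ft_force': array([-0.78819565,  0.22404094,  0.48446738]), 'moment': array([-0.01035234, -0.01902372,  0.0062243 ]), 'grasp_force': 0.0, 'width': 87.82336794071377}
```

View pics/top0.png

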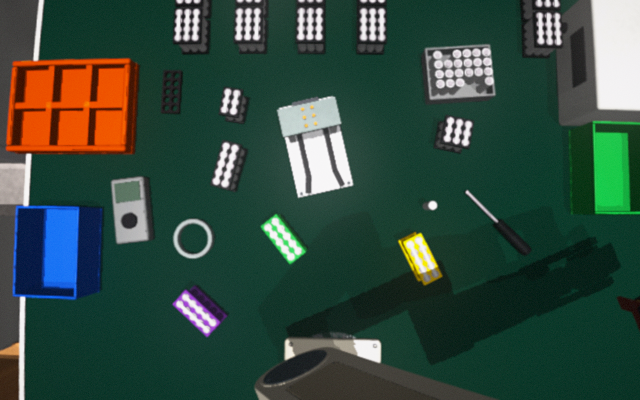

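View pics/scene0.png

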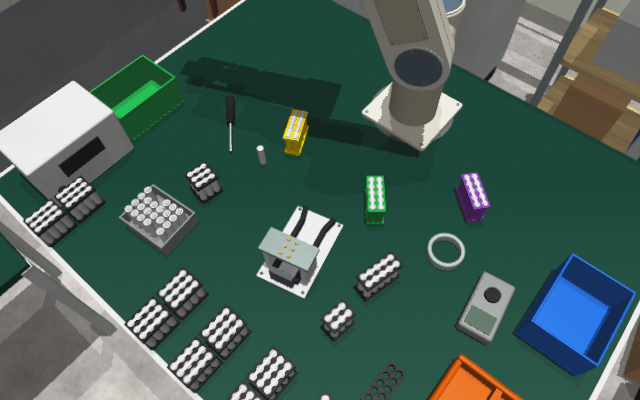

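The nest is at (315,145) in the top view, with its bridge at (310,117).

Candidates for pack_long:
- **(228,165), light grey 2x5 (scene 379,275):** fits the description.
- **(283,238) green, (200,310) purple and (420,258) yellow:** look-alikes, leave alone.
- **Packs on the top edge at row ~25:** larger stock.
- **(233,103):** this is pack_short.
- **(456,132):** this is pack_square.
- **(172,92):** an empty holder.

Next I'll measure and confirm in one crop.

Run:
```python
from h import *
P={}
for n in('top','scene'):
    f=np.load(f'/tmp/{n}0.npz'); P[n]=(f['im'],f['d'],cloud(n,f['d']))
im=P['top'][0]
c=cv2.resize(im[75:205,190:370],None,fx=4.4,fy=4.4,interpolation=cv2.INTER_CUBIC); cv2.imwrite('pics/crop.png',c[...,::-1])
def rect(n,box,z0,z1):
    u0,u1,v0,v1=box; C=P[n][2][v0:v1,u0:u1].reshape(-1,3); m=(C[:,2]>z0)&(C[:,2]<z1); q=C[m]
    r=cv2.minAreaRect(q[:,:2].astype(np.float32)); print(n,box,m.sum(),np.round(r[0],1),np.round(r[1],1),round(r[2],2),'zmed',np.round(np.median(q[:,2]),1)); return q
print('long');rect('top',(200,256,130,200),62,85);rect('scene',(345,412,240,310),62,85)
print('short');rect('top',(212,256,78,130),62,85);rect('scene',(315,360,292,345),62,85)
print('square');rect('top',(430,482,108,158),62,85);rect('scene',(180,226,155,208),62,85)
print('bridge');rect('top',(265,355,85,150),96,125);rect('scene',(245,335,215,280),96,125)
print('plate');rect('top',(265,365,85,205),4,14);
# white plate near corners by colour
g=im.min(2)>150; g[:140]=0; g[:, :275]=0; g[:,360:]=0; g[205:]=0
ys,xs=np.nonzero(g); W=plane('top',np.c_[xs,ys],8)
r=cv2.minAreaRect(W[:,:2].astype(np.float32));print('whiteplate',r,np.round(cv2.boxPoints(r),1).tolist())
# rails
C=P['top'][2][140:200,275:360].reshape(-1,3); q=C[(C[:,2]>22)&(C[:,2]<36)]
k=cv2.kmeans(q[:,:2].astype(np.float32),2,None,(3,50,.1),5,0)
for i in(0,1):
    s=q[k[1].ravel()==i]; r=cv2.minAreaRect(s[:,:2].astype(np.float32)); print('rail',len(s),np.round(s.mean(0),1),r, cv2.fitLine(s[:,:2].astype(np.float32),2,0,.01,.01).ravel())
```

```text
long
top (200, 256, 130, 200) 931 [498.2 238.8] [ 43.9 104.9] 76.15 zmed 70.2
scene (345, 412, 240, 310) 910 [530.8 235.9] [ 50.  171.3] 79.72 zmed 71.1
short
top (212, 256, 78, 130) 594 [639.7 230.8] [46.2 65.3] 80.13 zmed 70.2
scene (315, 360, 292, 345) 609 [639.8 234.5] [45.6 64.7] 79.29 zmed 71.2
square
top (430, 482, 108, 158) 892 [ 577.  -268.8] [66.6 65.1] 79.06 zmed 70.5
scene (180, 226, 155, 208) 572 [ 577.7 -266. ] [67.5 65.3] 78.57 zmed 70.9
bridge
top (265, 355, 85, 150) 1710 [597.5  55.5] [ 61.1 126.2] 13.23 zmed 105.3
scene (245, 335, 215, 280) 1443 [598.6  58.3] [ 62.1 126.6] 13.62 zmed 106.1
plate
top (265, 365, 85, 205) 2651 [559.   50.6] [222.7 273.5] 89.37 zmed 7.4
whiteplate ((512.8793334960938, 34.705230712890625), (136.37254333496094, 131.3673553466797), 13.2474365234375) [[431.5, 83.0], [461.6000061035156, -44.900001525878906], [594.2999877929688, -13.600000381469727], [564.2000122070312, 114.30000305175781]]
rail 294 [477.3  25.6  29. ] ((473.6888122558594, 29.367198944091797), (64.19908142089844, 90.4966812133789), 21.709630966186523) [ 3.1418112e-01 -9.4936305e-01  4.7727264e+02  2.5645645e+01]
rail 276 [533.8  48.   29. ] ((540.5061645507812, 47.40139389038086), (72.38874053955078, 85.88829040527344), 21.71072769165039) [ 1.23090185e-01 -9.92395461e-01  5.33791870e+02  4.79997520e+01]
```

View pics/crop.png

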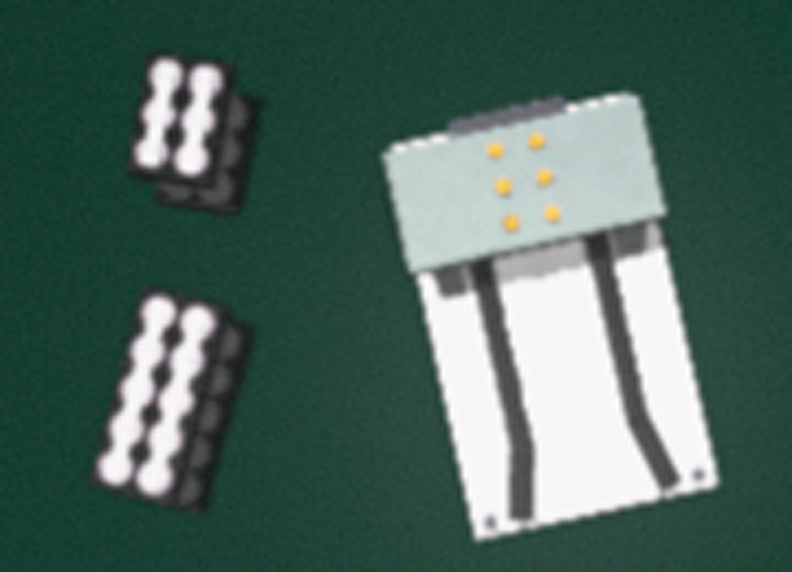

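The crop confirms it: the 2x5 grey pack is at top pixel (228,165), with the 2x3 pack above it. Measured 105x44 mm with its top at 70 mm, which matches the given size.

- **pack_long:** about (498,240), long axis at -13.9°.
- **Nest:** yaw about 13.4°, origin about (568.5,49).

Moving over the pack at the current height.

```bash
python3 -m creep '{"delta_pos":[[0.023,-0.0267,0],[0.023,-0.0267,0],[0.023,-0.0267,0],[0.023,-0.0267,0],[0.023,-0.0267,0],[0.023,-0.0267,0],[0.023,-0.0267,0],[0.023,-0.0267,0],[0.023,-0.0267,0],[0.023,-0.0267,0],[0.023,-0.0267,0],[0.023,-0.0267,0],[0.023,-0.0267,0],[0.023,-0.0267,0],[0.023,-0.0267,0],[0.023,-0.0267,0],[0.023,-0.0267,0],[0.023,-0.0267,0],[0.023,-0.0267,0],[0.023,-0.0267,0]],"twist":[[0,0,0],[0,0,0],[0,0,0],[0,0,0],[0,0,0],[0,0,0],[0,0,0],[0,0,0],[0,0,0],[0,0,0],[0,0,0],[0,0,0],[0,0,0],[0,0,0],[0,0,0],[0,0,0],[0,0,0],[0,0,0],[0,0,0],[0,0,0]]}' 1
python3 -m creep '{"delta_pos":[[0,0,0],[0,0,0],[0,0,0],[0,0,0],[0,0,0],[0,0,0],[0,0,0],[0,0,0],[0,0,0],[0,0,0],[0,0,0],[0,0,0],[0,0,0],[0,0,0],[0,0,0],[0,0,0],[0,0,0],[0,0,0],[0,0,0],[0,0,0]],"twist":[[0,0,-7.1],[0,0,-7.1],[0,0,-7.1],[0,0,-7.1],[0,0,-7.1],[0,0,-7.1],[0,0,-7.1],[0,0,-7.1],[0,0,-7.1],[0,0,-7.1],[0,0,-7.1],[0,0,-7.1],[0,0,-7.1],[0,0,-7.1],[0,0,-7.1],[0,0,-7.1],[0,0,-7.1],[0,0,-7.1],[0,0,-7.1],[0,0,-7.1]]}'
cat >> h.py <<'E'
from scipy.spatial.transform import Rotation as Ro
def togo(x,y,z,yaw):
    o=get_obs(); R=Ro.from_rotvec(o['orientation']); p=np.array(o['ee_pos']); M=R.as_matrix()
    G=Ro.from_euler('z',yaw,degrees=True)*Ro.from_euler('x',180,degrees=True)
    print('t',round(o['t'],2),'pos',np.round(p,1),'yaw',round(np.degrees(np.arctan2(M[1,0],M[0,0])),2),'q6',round(o['qpos'][5],2),'F',np.round(o['ft_force'],1),'w',round(o['width'],1))
    print('tool delta mm',np.round(M.T@(np.array([x,y,z])-p),1),'twist deg',np.round(np.degrees((R.inv()*G).as_rotvec()),2))
E
python3 -c "from h import *;togo(498.5,240,38,166.15)"
```

```text
t: 1.77
ee_pos: [457.1, 106.3, 222.5]
orientation: [3.072, 0.655, -0.0]
ft_force: [1.0, 0.5, 0.4]
width: 88.0
grasp_force: 0.0
t: 3.43
ee_pos: [456.9, 104.3, 222.4]
orientation: [-0.372, -3.119, 0.0]
ft_force: [-0.4, 0.4, -0.5]
width: 88.0
grasp_force: 0.0
t 3.43 pos [456.9 104.3 222.4] yaw 166.4 q6 -1.13 F [-0.4  0.4 -0.5] w 88.0
tool delta mm [ -8.7 141.7 184.4] twist deg [-0.02 -0.03  0.25]
```

```bash
python3 -m creep '{"delta_pos":[[-0.002,0.0284,0],[-0.002,0.0284,0],[-0.002,0.0284,0],[-0.002,0.0284,0],[-0.001,0.0284,0],[0,0,0],[0,0,0.02],[0,0,0.03],[0,0,0.03],[0,0,0.01],[0,0,0],[0,0,0]],"twist":[[0,0,0.2],[0,0,0],[0,0,0],[0,0,0],[0,0,0],[0,0,0],[0,0,0],[0,0,0],[0,0,0],[0,0,0],[0,0,0],[0,0,0]]}'
python3 - <<'E'
from h import *
togo(498.5,240,38,166.15)
im,d=grab('top','top1'); s,e=grab('scene','scene1')
a=im[90:220,170:300]; b=s[215:345,310:440]
cv2.imwrite('pics/c1.png',cv2.resize(np.hstack([a,b]),None,fx=3,fy=3)[...,::-1])
E
```

```text
t: 4.43
ee_pos: [500.4, 239.6, 132.8]
orientation: [-0.387, -3.117, 0.001]
ft_force: [-0.0, -0.6, 0.6]
width: 87.5
grasp_force: 0.0
t 4.43 pos [500.4 239.6 132.8] yaw 165.84 q6 -0.9 F [-0.  -0.6  0.6] w 87.5
tool delta mm [ 1.9 -0.  94.8] twist deg [-0.04 -0.04 -0.31]
```

View pics/c1.png

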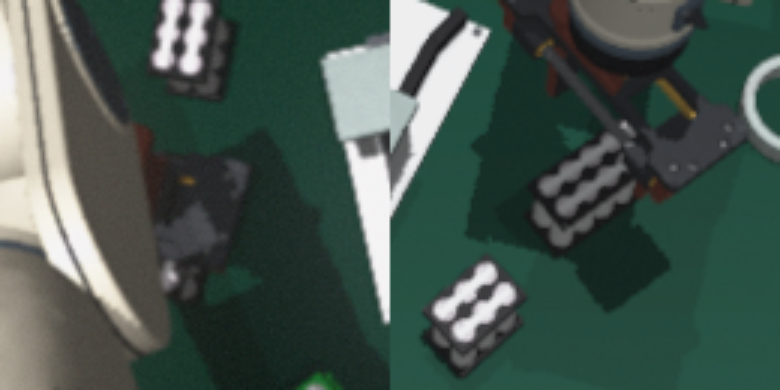

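The gripper is above the pack with its fingers either side of it: scene crop, pack at about (585,190), fingers at (600,100) and (700,150). Descending and closing.

```bash
python3 -m creep '{"delta_pos":[[0.002,0,0.01],[0,0,0.02],[0,0,0.02],[0,0,0.02],[0,0,0.02],[0,0,0.005],[0,0,0],[0,0,0]],"twist":[[0,0,-0.3],[0,0,0],[0,0,0],[0,0,0],[0,0,0],[0,0,0],[0,0,0],[0,0,0]]}'
python3 -m creep '{"delta_pos":[[0,0,0],[0,0,0],[0,0,0],[0,0,0],[0,0,0],[0,0,0],[0,0,0],[0,0,0],[0,0,0],[0,0,0]],"twist":[[0,0,0],[0,0,0],[0,0,0],[0,0,0],[0,0,0],[0,0,0],[0,0,0],[0,0,0],[0,0,0],[0,0,0]]}' 0
python3 -c "from h import *;togo(498.5,240,38,166.15)"
```

```text
t: 5.2
ee_pos: [499.0, 240.7, 38.3]
orientation: [0.378, 3.118, 0.001]
ft_force: [0.4, 0.2, 0.5]
width: 87.8
grasp_force: 0.0
t: 6.03
ee_pos: [498.5, 240.4, 37.7]
orientation: [-0.379, -3.119, 0.0]
ft_force: [-0.7, -0.5, 3.0]
width: 43.8
grasp_force: 30.0
t 6.03 pos [498.5 240.4  37.7] yaw 166.15 q6 -0.9 F [-0.7 -0.5  3. ] w 43.8
tool delta mm [-0.1 -0.4 -0.3] twist deg [-0.01 -0.    0.  ]
```

```bash
python3 -m creep '{"delta_pos":[[0,0,-0.01],[0,0,-0.02],[0,0,-0.02],[0,0,-0.02],[0,0,-0.025],[0,0,-0.025],[0,0,-0.02],[0,0,-0.01],[0,0,0]],"twist":[[0,0,0],[0,0,0],[0,0,0],[0,0,0],[0,0,0],[0,0,0],[0,0,0],[0,0,0],[0,0,0]]}'
python3 -c "from h import *;togo(508.2,34.8,188,193.4)"
```

```text
t: 6.78
ee_pos: [499.5, 240.9, 190.0]
orientation: [0.378, 3.115, 0.003]
ft_force: [0.3, 0.3, -4.9]
width: 43.7
grasp_force: 30.0
t 6.78 pos [499.5 240.9 190. ] yaw 166.15 q6 -0.9 F [ 0.3  0.3 -4.9] w 43.7
tool delta mm [ -57.7 -198.1    1.6] twist deg [  0.1    0.2  -27.25]
```

Weight 4.9 N, so the pack is held. Traversing, then turning.

```bash
python3 -m creep '{"delta_pos":[[-0.004,-0.014,0],[-0.008,-0.027,0],[-0.008,-0.028,0],[-0.008,-0.028,0],[-0.008,-0.028,0],[-0.008,-0.028,0],[-0.008,-0.027,0],[-0.0057,-0.018,0],[0,0,0],[0,0,0],[0,0,0],[0,0,0],[0,0,0],[0,0,0],[0,0,0],[0,0,0]],"twist":[[0,0,0],[0,0,0],[0,0,0],[0,0,0],[0,0,0],[0,0,0],[0,0,0],[0,0,0],[0,0,-3],[0,0,-6],[0,0,-6],[0,0,-6],[0,0,-4],[0,0,-2.25],[0,0,0],[0,0,0]]}'
python3 - <<'E'
from h import *
togo(508.2,34.8,60,193.4)
im,d=grab('top','top2'); s,e=grab('scene','scene2')
C=cloud('scene',e)[150:330,200:400]
a=im[80:230,230:380]; b=s[150:300,230:380]
cv2.imwrite('pics/c2.png',cv2.resize(np.hstack([a,b]),None,fx=2.6,fy=2.6)[...,::-1])
E
```

```text
t: 8.12
ee_pos: [506.0, 33.8, 186.3]
orientation: [0.364, -3.118, -0.0]
ft_force: [0.8, -0.7, -5.0]
width: 44.1
grasp_force: 30.0
t 8.12 pos [506.   33.8 186.3] yaw -166.69 q6 -1.76 F [ 0.8 -0.7 -5. ] w 44.1
tool delta mm [ -2.7   0.4 126.3] twist deg [ 0.02 -0.16 -0.09]
```

View pics/c2.png

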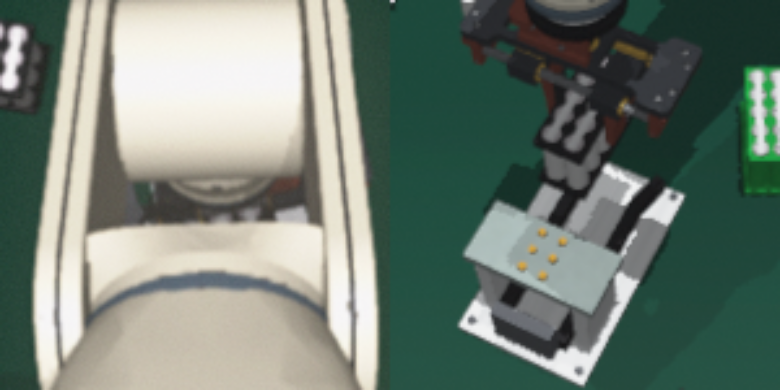

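The top view is blocked by the arm. In the scene view the pack (crop 565,145) hangs in front of the bridge (545,250). I'll check the lateral camera-to-robot bias using the held pack.

Run:
```python
from h import *
f=np.load('/tmp/scene2.npz');C=cloud('scene',f['d']).reshape(-1,3)
o=get_obs();p=np.array(o['ee_pos']);th=np.radians(13.4);a=np.array([np.cos(th),np.sin(th)]);b=np.array([-a[1],a[0]])
zt=p[2]+34.3
q=C[(abs(C[:,2]-zt)<5)];s=(q[:,:2]-p[:2])@a;l=(q[:,:2]-p[:2])@b
m=(s>18)&(s<65)&(abs(l)<35);print('pack top',m.sum(),'s',np.percentile(s[m],[1,99]).round(1),'l',np.percentile(l[m],[1,99]).round(1),'z-zt',np.median(q[m,2]-zt).round(1),
 'pitch',np.degrees(np.polyfit(s[m],q[m,2],1)[0]).round(2),'roll',np.degrees(np.polyfit(l[m],q[m,2],1)[0]).round(2))
r=cv2.minAreaRect(np.c_[s[m],l[m]].astype(np.float32));print(r)
# bridge from same picture
q=C[(C[:,2]>100)&(C[:,2]<112)&(abs(C[:,0]-598)<70)&(abs(C[:,1]-57)<90)];r=cv2.minAreaRect(q[:,:2].astype(np.float32));print('bridge scene',r)
# inner edges of rails from top0: row of white channel pixels, plane z=30 for rail tops (dark)
im=np.load('/tmp/top0.npz')['im']
for x in(-20,-35,-50,-65,-80):
    O=np.array([568.5,49.2]);prof=[]
    pr=camera_params('top');T=np.linalg.inv(pr['extrinsics']);K=np.array(pr['camera_matrix'])
    ls=np.arange(-60,60.1,.5);W=np.array([[*(O+x*a+y*b),30] for y in ls]);R=T[:3,:3]
    uv,_=cv2.projectPoints(W,cv2.Rodrigues(R)[0],T[:3,3],K,np.array([pr['k1'],0,0,0,0.]))
    uv=uv[:,0].astype(np.float32);v=cv2.remap(cv2.cvtColor(im,cv2.COLOR_RGB2GRAY),uv[:,:1],uv[:,1:],1).ravel()
    L=ls[v<130];print(x,[ (g.min(),g.max()) for g in (L[L<0],L[L>0]) if len(g)])
```

```text
pack top 310 s [18.1 52.8] l [-20.8  22.7] z-zt -1.1 pitch -0.49 roll -0.14
((35.49755096435547, 0.5144538879394531), (44.95737838745117, 35.01167678833008), 89.78411865234375)
bridge scene ((598.8004760742188, 58.35234069824219), (62.7230339050293, 127.50799560546875), 12.663839340209961)
-20 [(np.float64(-36.5), np.float64(-27.5)), (np.float64(25.5), np.float64(34.0))]
-35 [(np.float64(-36.0), np.float64(-27.5)), (np.float64(25.0), np.float64(34.0))]
-50 [(np.float64(-36.0), np.float64(-27.5)), (np.float64(24.5), np.float64(34.0))]
-65 [(np.float64(-36.5), np.float64(-27.5)), (np.float64(25.5), np.float64(33.5))]
-80 [(np.float64(-36.0), np.float64(-27.0)), (np.float64(25.0), np.float64(34.0))]
```

Held pack is level, and the nest centre line is about +0.8 mm from nominal in the robot frame. Descending, with a slower approach near the rails.

```bash
python3 -c "from h import *;togo(508.0,35.6,50,193.35)"
python3 -m creep '{"delta_pos":[[-0.0025,-0.0005,0.01],[0,0,0.02],[0,0,0.02],[0,0,0.02],[0,0,0.02],[0,0,0.015],[0,0,0.005],[0,0,0],[0,0,0]],"twist":[[0,0,0],[0,0,0],[0,0,0],[0,0,0],[0,0,0],[0,0,0],[0,0,0],[0,0,0],[0,0,0]]}'
python3 -c "from h import *;togo(508.0,35.6,50,193.35)"
```

```text
t 8.22 pos [506.5  34.  186.8] yaw -166.67 q6 -1.76 F [ 0.1  0.1 -5. ] w 44.1
tool delta mm [ -2.    1.1 136.8] twist deg [ 0.01 -0.1  -0.02]
t: 8.97
ee_pos: [509.9, 34.5, 77.6]
orientation: [0.366, -3.12, -0.0]
ft_force: [0.1, 0.5, -3.6]
width: 43.7
grasp_force: 30.0
t 8.97 pos [509.9  34.5  77.6] yaw -166.61 q6 -1.76 F [ 0.1  0.5 -3.6] w 43.7
tool delta mm [ 1.6  1.6 27.6] twist deg [ 0.   -0.02  0.04]
```

```bash
python3 -m creep '{"delta_pos":[[0.0015,0.0015,0],[0,0,0],[0,0,0.005],[0,0,0.007],[0,0,0.007],[0,0,0.005],[0,0,0.003],[0,0,0.001],[0,0,0],[0,0,0]],"twist":[[0,0,0],[0,0,0],[0,0,0],[0,0,0],[0,0,0],[0,0,0],[0,0,0],[0,0,0],[0,0,0],[0,0,0]]}'
python3 -c "from h import *;togo(508.0,35.6,45.7,193.35)"
```

```text
t: 9.8
ee_pos: [508.0, 35.6, 49.6]
orientation: [0.367, -3.12, 0.0]
ft_force: [-0.3, -0.0, -4.7]
width: 44.0
grasp_force: 30.0
t 9.8 pos [508.   35.6  49.6] yaw -166.6 q6 -1.76 F [-0.3 -0.  -4.7] w 44.0
tool delta mm [-0.   0.   3.9] twist deg [ 0.   -0.01  0.05]
```

Between the rails without contact. Last 4 mm.

```bash
python3 -m creep '{"delta_pos":[[0,0,0.001],[0,0,0.001],[0,0,0.001],[0,0,0.0005],[0,0,0],[0,0,0]],"twist":[[0,0,0],[0,0,0],[0,0,0],[0,0,0],[0,0,0],[0,0,0]]}'
```

```text
t: 10.3
ee_pos: [507.9, 35.6, 46.2]
orientation: [-0.367, 3.12, -0.0]
ft_force: [-0.2, 0.4, -4.8]
width: 43.7
grasp_force: 30.0
```

```bash
python3 -m creep '{"delta_pos":[[0,0,0.0005],[0,0,0.0005],[0,0,0],[0,0,0]],"twist":[[0,0,0],[0,0,0],[0,0,0],[0,0,0]]}'
```

```text
t: 10.63
ee_pos: [508.1, 35.6, 45.8]
orientation: [-0.367, 3.12, -0.0]
ft_force: [-2.6, -0.3, 4.8]
width: 44.0
grasp_force: 30.0
```

Contact with the floor at +4.8 N. Releasing, then rising.

```bash
python3 -m creep '{"delta_pos":[[0,0,0],[0,0,0],[0,0,0],[0,0,0],[0,0,0],[0,0,0],[0,0,0],[0,0,0]],"twist":[[0,0,0],[0,0,0],[0,0,0],[0,0,0],[0,0,0],[0,0,0],[0,0,0],[0,0,0]]}' 1
python3 -m creep '{"delta_pos":[[0,0,-0.005],[0,0,-0.015],[0,0,-0.02],[0,0,-0.02],[0,0,-0.01],[0.02,0,0],[0.03,0,0],[0.03,0,0],[0.02,0,0],[0,0,0],[0,0,0]],"twist":[[0,0,0],[0,0,0],[0,0,0],[0,0,0],[0,0,0],[0,0,0],[0,0,0],[0,0,0],[0,0,0],[0,0,0],[0,0,0]]}'
python3 -m creep '{"delta_pos":[[0,0,0],[0,0,0],[0,0,0],[0,0,0],[0,0,0],[0,0,0],[0,0,0],[0,0,0],[0,0,0],[0,0,0]],"twist":[[0,0,0],[0,0,0],[0,0,0],[0,0,0],[0,0,0],[0,0,0],[0,0,0],[0,0,0],[0,0,0],[0,0,0]]}' 0
python3 - <<'E'
from h import *
togo(508-97.3,35.6-23.2,30,193.35)
s,e=grab('scene','scene3')
cv2.imwrite('pics/c3.png',cv2.resize(s[150:310,220:400],None,fx=3.5,fy=3.5)[...,::-1])
C=cloud('scene',e).reshape(-1,3);th=np.radians(13.35);a=np.array([np.cos(th),np.sin(th)]);b=np.array([-a[1],a[0]])
q=C[abs(C[:,2]-80)<5];k=(q[:,:2]-[508,35.6]);s_=k@a;l=k@b;m=(abs(s_)<58)&(abs(l)<30)
r=cv2.minAreaRect(np.c_[s_[m],l[m]].astype(np.float32));print(m.sum(),r,np.median(q[m,2]))
E
```

```text
t: 11.3
ee_pos: [507.9, 35.6, 45.1]
orientation: [0.367, -3.12, -0.0]
ft_force: [0.3, 0.4, 1.2]
width: 87.4
grasp_force: 0.0
t: 12.22
ee_pos: [410.4, 12.3, 115.4]
orientation: [-0.366, 3.12, -0.0]
ft_force: [0.5, 0.0, 0.1]
width: 87.5
grasp_force: 0.0
t: 13.05
ee_pos: [410.6, 12.4, 115.2]
orientation: [0.367, -3.12, -0.0]
ft_force: [0.1, 0.2, -0.7]
width: 24.2
grasp_force: 0.0
t 13.05 pos [410.6  12.4 115.2] yaw -166.6 q6 -1.8 F [ 0.1  0.2 -0.7] w 24.2
tool delta mm [-0.1  0.  85.2] twist deg [ 0.   -0.    0.05]
699 ((0.5847206115722656, 1.0487442016601562), (45.194278717041016, 105.79104614257812), 89.84014892578125) 79.32537041821342
```

View pics/c3.png

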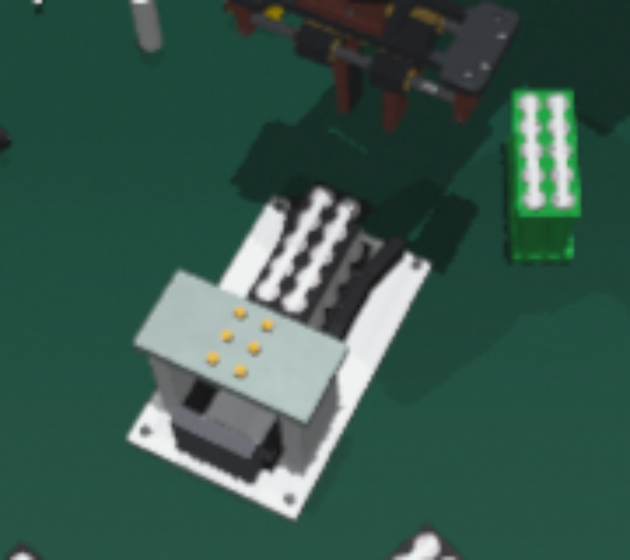

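The pack stands upright between the rails in front of the bridge (crop 305,250), aligned within 1 mm and 0.2°. Lowering the closed fingers behind it to push.

```bash
python3 -m creep '{"delta_pos":[[0,0,0.01],[0,0,0.02],[0,0,0.02],[0,0,0.02],[0,0,0.014],[0,0,0.004],[0,0,0],[-0.01,0,0],[-0.01,0,0],[-0.005,0,0],[0,0,0]],"twist":[[0,0,0],[0,0,0],[0,0,0],[0,0,0],[0,0,0],[0,0,0],[0,0,0],[0,0,0],[0,0,0],[0,0,0],[0,0,0]]}' 0
python3 -m creep '{"delta_pos":[[-0.002,0,0],[-0.003,0,0],[-0.003,0,0],[-0.003,0,0],[-0.003,0,0],[-0.003,0,0],[-0.003,0,0],[-0.003,0,0],[-0.002,0,0],[0,0,0]],"twist":[[0,0,0],[0,0,0],[0,0,0],[0,0,0],[0,0,0],[0,0,0],[0,0,0],[0,0,0],[0,0,0],[0,0,0]]}'
python3 -c "from h import *;togo(508-97.3,35.6-23.2,27,193.35)"
```

```text
t: 14.02
ee_pos: [438.0, 18.5, 28.2]
orientation: [-0.367, 3.116, -0.001]
ft_force: [-0.0, -0.6, -0.3]
width: 0.2
grasp_force: 0.0
t: 14.85
ee_pos: [460.2, 24.1, 27.2]
orientation: [-0.367, 3.119, -0.0]
ft_force: [-0.0, -0.7, 0.1]
width: 0.4
grasp_force: 0.0
t 14.85 pos [460.2  24.1  27.2] yaw -166.6 q6 -1.78 F [-0.  -0.7  0.1] w 0.4
tool delta mm [50.9  0.1  0.1] twist deg [-0.01  0.06  0.05]
```

```bash
cat >> h.py <<'E'
def packpos(tag):
    s,e=grab('scene',tag)
    C=cloud('scene',e).reshape(-1,3);th=np.radians(13.35);a=np.array([np.cos(th),np.sin(th)]);b=np.array([-a[1],a[0]])
    O=np.array([508,35.6])+62*a; tcp=np.array(get_obs()['ee_pos'])[:2]-O
    q=C[abs(C[:,2]-80)<5];k=q[:,:2]-O;s_=k@a;l=k@b;m=(s_>-125)&(s_<40)&(abs(l)<30)
    print('tcp s,l',(tcp@a).round(1),(tcp@b).round(1),'pack s',np.percentile(s_[m],[1,5,95,99]).round(1),'l',np.percentile(l[m],[1,99]).round(1),'z',np.median(q[m,2]).round(1))
    return s
E
python3 - <<'E'
from h import *
s=packpos('scene4');cv2.imwrite('pics/c4.png',cv2.resize(s[110:310,220:400],None,fx=3,fy=3)[...,::-1])
E
```

```text
tcp s,l -111.2 -0.2 pack s [-93.4 -89.4 -13.9 -10.2] l [-20.6  23. ] z 79.3
```

View pics/c4.png

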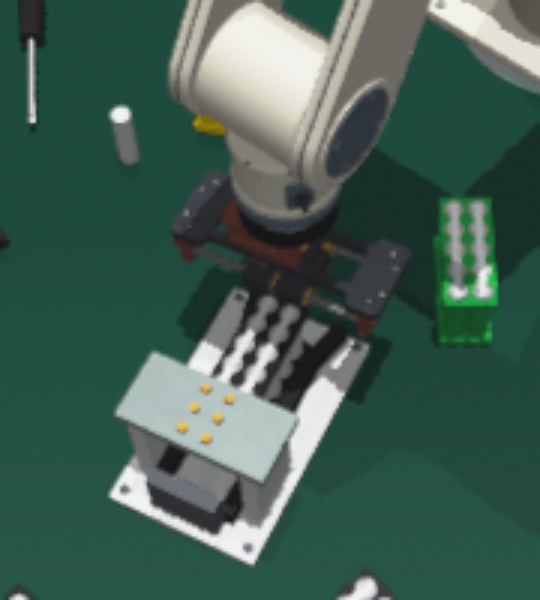

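In the scene view the pack's front end has reached the bridge edge (crop 260,385), and its near end is hidden by the gripper. The fixed -10 mm front reading is the bridge cutting off the view. So it is being pushed, with the fingers about 10 mm ahead of the TCP, and about 65 mm remain. Pushing on and watching the force.

```bash
python3 -m creep '{"delta_pos":[[-0.002,0,0],[-0.003,0,0],[-0.003,0,0],[-0.003,0,0],[-0.003,0,0],[-0.003,0,0],[-0.003,0,0],[-0.003,0,0],[-0.003,0,0],[-0.003,0,0]],"twist":[[0,0,0],[0,0,0],[0,0,0],[0,0,0],[0,0,0],[0,0,0],[0,0,0],[0,0,0],[0,0,0],[0,0,0]]}'
python3 - <<'E'
from h import *
packpos('scene5')
E
```

```text
t: 15.73
ee_pos: [487.9, 30.8, 27.2]
orientation: [-0.367, 3.12, 0.0]
ft_force: [-2.6, -0.6, -0.7]
width: 0.5
grasp_force: 0.8
tcp s,l -81.9 -0.1 pack s [-65.4 -62.  -12.4 -10. ] l [-20.6  23.4] z 79.5
```

Pushing at 2.6 N, pack level.

```bash
python3 -m creep '{"delta_pos":[[-0.002,0,0],[-0.003,0,0],[-0.003,0,0],[-0.003,0,0],[-0.003,0,0],[-0.003,0,0],[-0.003,0,0],[-0.003,0,0],[-0.003,0,0],[-0.002,0,0]],"twist":[[0,0,0],[0,0,0],[0,0,0],[0,0,0],[0,0,0],[0,0,0],[0,0,0],[0,0,0],[0,0,0],[0,0,0]]}'
python3 - <<'E'
from h import *
packpos('scene6')
E
```

```text
t: 16.62
ee_pos: [515.3, 37.3, 27.2]
orientation: [-0.367, 3.12, 0.0]
ft_force: [-3.9, -0.5, 2.3]
width: 0.7
grasp_force: 1.7
tcp s,l -54.2 -0.1 pack s [-39.  -34.5 -11.4 -10. ] l [-20.4  23.2] z 79.3
```

```bash
python3 -m creep '{"delta_pos":[[-0.001,0,0],[-0.001,0,0],[-0.001,0,0],[-0.001,0,0],[-0.001,0,0]],"twist":[[0,0,0],[0,0,0],[0,0,0],[0,0,0],[0,0,0]]}'
python3 -m creep '{"delta_pos":[[-0.001,0,0],[-0.001,0,0]],"twist":[[0,0,0],[0,0,0]]}'
python3 -m creep '{"delta_pos":[[-0.0005,0,0],[-0.0005,0,0]],"twist":[[0,0,0],[0,0,0]]}'
```

```text
t: 17.08
ee_pos: [519.6, 38.4, 27.2]
orientation: [0.367, -3.12, -0.0]
ft_force: [-3.3, 0.1, 2.0]
width: 0.7
grasp_force: 1.5
t: 17.25
ee_pos: [521.6, 38.8, 27.2]
orientation: [0.367, -3.12, -0.0]
ft_force: [-3.0, -0.3, 0.9]
width: 0.0
grasp_force: 1.5
t: 17.42
ee_pos: [522.0, 38.9, 27.1]
orientation: [0.367, -3.119, 0.0]
ft_force: [-5.5, -2.4, 3.9]
width: 0.5
grasp_force: 3.2
```

```bash
python3 -m creep '{"delta_pos":[[-0.0005,0,0],[-0.0005,0,0]],"twist":[[0,0,0],[0,0,0]]}'
python3 -c "from h import *;packpos('scene7')"
```

```text
t: 17.58
ee_pos: [521.9, 39.0, 27.0]
orientation: [0.366, -3.117, 0.0]
ft_force: [-8.6, -3.1, 6.9]
width: 0.0
grasp_force: 4.7
tcp s,l -47.7 0.1 pack s [-31.3 -27.6 -11.  -10. ] l [-20.2  22.5] z 79.4
```

The fingers have stopped advancing and the force is rising (9 N) at about the expected spot, so the pack is home. Backing off, lifting clear and checking.

```bash
python3 -m creep '{"delta_pos":[[0.002,0,0],[0.005,0,0],[0.015,0,0],[0.025,0,0],[0.025,0,0],[0.01,0,0],[0.01,0,0],[0,0,-0.02],[0,0,-0.03],[0,0,-0.03],[0,0,-0.02],[0.03,0,0],[0.02,0,0],[0,0,0],[0,0,0]],"twist":[[0,0,0],[0,0,0],[0,0,0],[0,0,0],[0,0,0],[0,0,0],[0,0,0],[0,0,0],[0,0,0],[0,0,0],[0,0,0],[0,0,0],[0,0,0],[0,0,0],[0,0,0]]}'
python3 - <<'E'
from h import *
s=packpos('scene8');im,d=grab('top','top8')
cv2.imwrite('pics/c8.png',np.hstack([cv2.resize(s[150:310,220:400],None,fx=2.2,fy=2.2),cv2.resize(im[70:230,230:410],None,fx=2.2,fy=2.2)])[...,::-1])
C=cloud('scene',np.load('/tmp/scene8.npz')['d']).reshape(-1,3)
for n,c in(('short',(640,233)),('square',(577,-267))):
    q=C[(abs(C[:,2]-71)<6)&(np.hypot(C[:,0]-c[0],C[:,1]-c[1])<60)];print(n,cv2.minAreaRect(q[:,:2].astype(np.float32)))
E
```

```text
t: 18.88
ee_pos: [386.1, 6.3, 127.7]
orientation: [-0.366, 3.118, -0.0]
ft_force: [-0.3, 0.5, 0.9]
width: 0.3
grasp_force: 0.0
tcp s,l -186.4 -0.5 pack s [-35.1 -33.3 -11.2 -10.2] l [-20.4  23. ] z 78.9
short ((639.7325439453125, 234.9541015625), (45.0753059387207, 64.7542724609375), 81.48979949951172)
square ((577.80859375, -266.76409912109375), (69.67546081542969, 65.0818099975586), 78.92334747314453)
```

View pics/c8.png

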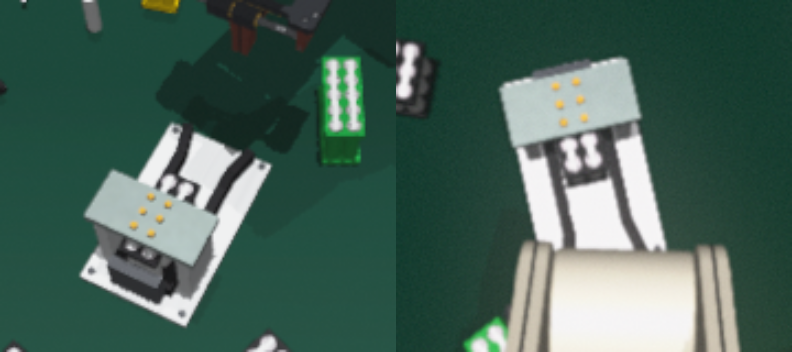

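Pack home: its near end sticks out about 36 mm before the bridge (scene crop 180,190; top crop 585,160). It is upright, the other packs have not moved, and the arm is clear. Handing in.

```bash
python3 -c "from workcell import *;print(close_job())"
```

```text
the job is handed in; nothing more can be done
None
```

The long pack is upright in the channel and pushed home against the end stop, the short and square packs have not moved, and I handed the job in at about 19 s; the hand-in returned no verdict.

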